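# Rake the rusks into an even layer on the tray

### The arm

A 6-joint arm with a two-finger parallel gripper is mounted at the origin on the work surface. World frame = base frame: x ahead of the robot, y to its left, z up, the work surface at z = 0. Lengths are in m, angles in rad, forces in N, time in s.
With the tool pointing down it reaches from about 0.25 to 0.725 m from the base axis. Payload 4 kg.
Tool frame: the origin (TCP) lies midway between the tips of the shut fingers; the grasp point (between the pads) lies bot.tcp_to_grasp behind it (bot.tcp_to_grasp is the distance from the TCP to the grasp point, in m); z points along the fingers, y is the line along which they close (so a half turn about z gives the same grasp; the last joint's range is limited). The gripper opens to 85 mm and grips with 20 to 120 N. Pads are 22 mm wide; open, the fingers measure 114 mm over their backs; the gripper's body (76 mm by 85 mm) begins 54 mm behind the grasp point. The pads swing forward as they close: fully open they stand 13 mm farther back than shut.
Start: joints at [1.178, 0.241, 0.005, 1.335, 0, 1.571], TCP at [0.191, 0.462, 0.231] pointing down, gripper open.
Joint ranges: [-2.72, 2.72], [-1.05, 1.87], [-1.09, 1.28], [-1.99, 2.15], [-1.42, 1.44], [-3.14, 3.14]. Speed limits (rad/s): [2.79, 2.79, 3.14, 3.14, 3.14, 3.14].

### API

Orientations are given as a unit quaternion [x, y, z, w].
In Python, from workcell import readout, camera, bot gives the robot as it stands. The module is installed in compiled form; this text tells all that it offers.
- The arm moves only by the tool jog_arm, never from a script. Its argument "motion" is a list of rows, each an object of numbers: "x", "y", "z": the shift along the tool's x, y, z in mm; "spin": the turn about the tool's z in degrees; "fingers": the closure, from -1 (fully open) to 1 (shut). A call has 1 to 8 rows; each row is the pose to reach, as a shift and turn from the pose commanded when the call began, along the tool's axes at that moment; what a row does not reach only later rows make up. A row lasts 1/8 s, in which the tool goes at most 62.5 mm and 10.7 degrees, less where a joint would pass 70% of its speed; a pose out of reach is approached as far as the arm can. A call with a gripper value outside its range is refused whole. The fingers move at their own pace and stop on an object; the grip force is fixed at half the most. Time passes only in rows, so rows that repeat a pose let the fingers close. It gives the time, the measured TCP pose, the force, the opening and the grip force at its end, in the units of the state.
- readout.get_obs(): the state, without advancing time (a new reading comes with each control period).
- camera(name): name is "scene" or "top" or "wrist"; returns a dict with "pixels" (400x640x3 uint8, red, green, blue), "K" (3x3 intrinsics, pixels), "rvec" (rotation vector, rad) and "tvec" (3), from world to camera coordinates, as OpenCV has them. Camera axes: x right, y down, z forward; pixel columns grow to the right and rows downward; lengths in m; the calibration is good to about 2 mm. The wrist camera is an equidistant fisheye: a pixel r from the principal point sees the ray r / f radians off the axis. A picture is of the moment at which its call begins. There is no depth.
- bot.job_done(): hands the job in; it is judged then, once.
The state is a dict: "clock": time; "joint_pos": joint angles; "joint_vel": joint speeds; "tau": joint torques, N m; "eef_pos": TCP position; "tool_rot": TCP orientation; "ft_force": force on the tool from outside, world axes, zero at the start; "ft_torque": the same for the moment, N m; "grip_width": finger opening in m; "grasp_force": force on a finger pad.
Only numpy, scipy, OpenCV 4.12 (cv2) and the standard library are available. Lean on these libraries where they do the work, as an engineer would, in place of code of your own. Each camera call takes 0.05 s, during which the arm holds its last target. There are 200 camera calls.

### The job

Take the rake from its green stand and use it to spread the nine rusks crowded at one end of the steel tray into an even single layer, about three in each third of the tray's length. Keep the teeth resting lightly on the tray floor as you draw the rake along the tray from the crowded end into the empty third - the floor is not level, so never bear down hard on it nor crush a rusk, and do not push rusks with the gripper. Then put the rake back upright in its stand, all the way down, let go, and leave the mug, jar and plates alone.

Things in the scene. Friction and masses are not known exactly. Their poses are not given: they have to be found in the camera images.
- rack: Fixed wooden rack (130 x 270 x 30 mm) carrying a steel tray that does not give or slide. Origin on the table under the tray's centre; z up, x across the tray, y along it. Tray inside: 150 mm in x, 300 mm in y (-150 to +150), thirds divided at y = -50 and +50 mm. Walls 5 mm thick, 28 mm high. Rusks start crowded at the -y end; the +y end is empty.
- tray_pivot (a point): Fixed point of the rack, 92 mm from its origin in -y and 40 mm up: the tray rests on a bar here, so the top of the tray floor passes through this point whatever its slope. It lies in the midst of the crowded rusks: three rows of three across the tray, rows near y = -52, -92 and -132 mm (rack frame), about 18 mm clear between rows.
- tray_far (a point): Point of the rack at y = +150 mm (inner end of the empty end), at the height of the tray floor IF THE TRAY WERE LEVEL. It is not: screw feet under this end stand too high or too low, so the floor slopes evenly along y from the pivot, by up to 0.09 either way: here up to 22 mm above or below this point. No reading shows the slope: feel it with the rake.
- holder: Green plastic stand for the rake, fixed, 164 x 51 x 45 mm. Origin under its centre on the table, x along its slot. The slot is open at the top, 134 mm (x) by 15 mm (y), with its floor 6 mm above the origin.
- rake_grip (a point): Grip point of the rake: centre of its square upright wooden handle (22 x 22 mm, from 52 to 124 mm above the teeth's tips), 85 mm above the tips. The rake (about 210 g) starts upright in the holder, perhaps leaning a little; it works upright, teeth down. z up the handle, x along the toothed head, y through its thickness; a half turn about z changes nothing.
- rake_teeth (a point): Middle of the line through the tips of the rake's seven steel teeth (each 10 mm wide, 6 mm thick, 32 mm long, gaps 8 mm; the head spans 120 mm in x, its cross bar 10 mm thick lies 30 to 42 mm above the tips). In the holder the tips rest 6 mm above the holder's origin.
- rake_head (a joint): How far the sprung toothed head is pushed up towards the handle, m: 0 hanging free, 0.005 at the stop. The spring takes 2.5 N per mm, so about 12.5 N at the stop, which is too hard for the tray. Right for raking: pressed in 1 to 2 mm (2.5 to 5 N).
- rake: The rake as a whole: wooden handle with red knob and steel toothed head; origin where the tips of the teeth are when the spring is slack, z up the handle, x along the head. 134 mm tall.
- mug_mid (a point): Blue mug, 76 mm across, 85 mm tall; point half-way up. Leave it alone.
- jar_mid (a point): Amber jar with red cap, 68 mm across, 100 mm tall; point half-way up. Leave it alone.
- plates_mid (a point): Stack of white plates, 140 mm across, 43 mm tall; point half-way up. Leave it alone.
- rusk1: Rusk 1: a hard, brittle brown biscuit block 26 mm (its x) by 22 mm (its y) by 20 mm high, about 18 g; origin at the centre of its underside.
- rusk2: Rusk 2: a hard, brittle brown biscuit block 26 mm (its x) by 22 mm (its y) by 20 mm high, about 18 g; origin at the centre of its underside.
- rusk3: Rusk 3: a hard, brittle brown biscuit block 26 mm (its x) by 22 mm (its y) by 20 mm high, about 18 g; origin at the centre of its underside.
- rusk4: Rusk 4: a hard, brittle brown biscuit block 26 mm (its x) by 22 mm (its y) by 20 mm high, about 18 g; origin at the centre of its underside.
- rusk5: Rusk 5: a hard, brittle brown biscuit block 26 mm (its x) by 22 mm (its y) by 20 mm high, about 18 g; origin at the centre of its underside.
- rusk6: Rusk 6: a hard, brittle brown biscuit block 26 mm (its x) by 22 mm (its y) by 20 mm high, about 18 g; origin at the centre of its underside.
- rusk7: Rusk 7: a hard, brittle brown biscuit block 26 mm (its x) by 22 mm (its y) by 20 mm high, about 18 g; origin at the centre of its underside.
- rusk8: Rusk 8: a hard, brittle brown biscuit block 26 mm (its x) by 22 mm (its y) by 20 mm high, about 18 g; origin at the centre of its underside.
- rusk9: Rusk 9: a hard, brittle brown biscuit block 26 mm (its x) by 22 mm (its y) by 20 mm high, about 18 g; origin at the centre of its underside.
Things that resemble listed ones, but are neither listed nor needed, are in the scene too. There is more than one size of the holder; the one meant has the size given above.

How it is judged:
On the way, in this order (a step that is already met when the one before it is completed fails the run):
1. the rake's teeth rest lightly on the tray floor in the crowded half, sprung head pressed in at least 0.4 mm, for 0.5 s (value of joint rake_head above 0.0004 m and contact force between rake and rack above 0.3 N and x of rake_teeth in the frame of rack between -0.076 and 0.076 m and y of rake_teeth in the frame of rack between -0.15 and 0 m), for 0.5 s.
2. the rake's teeth rest lightly on the tray floor towards the empty end (more than 50 mm beyond the tray's middle), with rusks pushed ahead of them into that third, for 0.3 s (value of joint rake_head above 0.0004 m and contact force between rake and rack above 0.3 N and x of rake_teeth in the frame of rack between -0.076 and 0.076 m and y of rake_teeth in the frame of rack between 0.05 and 0.15 m and ((y of rusk1 in the frame of rack above 0.05 m and (y of rusk2 in the frame of rack above 0.05 m or y of rusk3 in the frame of rack above 0.05 m or y of rusk4 in the frame of rack above 0.05 m or y of rusk5 in the frame of rack above 0.05 m or y of rusk6 in the frame of rack above 0.05 m or y of rusk7 in the frame of rack above 0.05 m or y of rusk8 in the frame of rack above 0.05 m or y of rusk9 in the frame of rack above 0.05 m)) or (y of rusk2 in the frame of rack above 0.05 m and (y of rusk3 in the frame of rack above 0.05 m or y of rusk4 in the frame of rack above 0.05 m or y of rusk5 in the frame of rack above 0.05 m or y of rusk6 in the frame of rack above 0.05 m or y of rusk7 in the frame of rack above 0.05 m or y of rusk8 in the frame of rack above 0.05 m or y of rusk9 in the frame of rack above 0.05 m)) or (y of rusk3 in the frame of rack above 0.05 m and (y of rusk4 in the frame of rack above 0.05 m or y of rusk5 in the frame of rack above 0.05 m or y of rusk6 in the frame of rack above 0.05 m or y of rusk7 in the frame of rack above 0.05 m or y of rusk8 in the frame of rack above 0.05 m or y of rusk9 in the frame of rack above 0.05 m)) or (y of rusk4 in the frame of rack above 0.05 m and (y of rusk5 in the frame of rack above 0.05 m or y of rusk6 in the frame of rack above 0.05 m or y of rusk7 in the frame of rack above 0.05 m or y of rusk8 in the frame of rack above 0.05 m or y of rusk9 in the frame of rack above 0.05 m)) or (y of rusk5 in the frame of rack above 0.05 m and (y of rusk6 in the frame of rack above 0.05 m or y of rusk7 in the frame of rack above 0.05 m or y of rusk8 in the frame of rack above 0.05 m or y of rusk9 in the frame of rack above 0.05 m)) or (y of rusk6 in the frame of rack above 0.05 m and (y of rusk7 in the frame of rack above 0.05 m or y of rusk8 in the frame of rack above 0.05 m or y of rusk9 in the frame of rack above 0.05 m)) or (y of rusk7 in the frame of rack above 0.05 m and (y of rusk8 in the frame of rack above 0.05 m or y of rusk9 in the frame of rack above 0.05 m)) or (y of rusk8 in the frame of rack above 0.05 m and y of rusk9 in the frame of rack above 0.05 m))), for 0.3 s.
At the end, for the whole second after the job is handed in: All nine rusks at rest in the tray in one layer (centres over 18 mm apart from above), at least two in each third of its length (rack y below -50, -50 to 50, above 50 mm); rake back in its stand, let go, at rest, tips within 8 mm of the slot floor and 20 mm of its middle, lean under 0.35 rad (((y of rusk1 in the frame of rack below -0.05 m and (y of rusk2 in the frame of rack below -0.05 m or y of rusk3 in the frame of rack below -0.05 m or y of rusk4 in the frame of rack below -0.05 m or y of rusk5 in the frame of rack below -0.05 m or y of rusk6 in the frame of rack below -0.05 m or y of rusk7 in the frame of rack below -0.05 m or y of rusk8 in the frame of rack below -0.05 m or y of rusk9 in the frame of rack below -0.05 m)) or (y of rusk2 in the frame of rack below -0.05 m and (y of rusk3 in the frame of rack below -0.05 m or y of rusk4 in the frame of rack below -0.05 m or y of rusk5 in the frame of rack below -0.05 m or y of rusk6 in the frame of rack below -0.05 m or y of rusk7 in the frame of rack below -0.05 m or y of rusk8 in the frame of rack below -0.05 m or y of rusk9 in the frame of rack below -0.05 m)) or (y of rusk3 in the frame of rack below -0.05 m and (y of rusk4 in the frame of rack below -0.05 m or y of rusk5 in the frame of rack below -0.05 m or y of rusk6 in the frame of rack below -0.05 m or y of rusk7 in the frame of rack below -0.05 m or y of rusk8 in the frame of rack below -0.05 m or y of rusk9 in the frame of rack below -0.05 m)) or (y of rusk4 in the frame of rack below -0.05 m and (y of rusk5 in the frame of rack below -0.05 m or y of rusk6 in the frame of rack below -0.05 m or y of rusk7 in the frame of rack below -0.05 m or y of rusk8 in the frame of rack below -0.05 m or y of rusk9 in the frame of rack below -0.05 m)) or (y of rusk5 in the frame of rack below -0.05 m and (y of rusk6 in the frame of rack below -0.05 m or y of rusk7 in the frame of rack below -0.05 m or y of rusk8 in the frame of rack below -0.05 m or y of rusk9 in the frame of rack below -0.05 m)) or (y of rusk6 in the frame of rack below -0.05 m and (y of rusk7 in the frame of rack below -0.05 m or y of rusk8 in the frame of rack below -0.05 m or y of rusk9 in the frame of rack below -0.05 m)) or (y of rusk7 in the frame of rack below -0.05 m and (y of rusk8 in the frame of rack below -0.05 m or y of rusk9 in the frame of rack below -0.05 m)) or (y of rusk8 in the frame of rack below -0.05 m and y of rusk9 in the frame of rack below -0.05 m)) and ((y of rusk1 in the frame of rack between -0.05 and 0.05 m and (y of rusk2 in the frame of rack between -0.05 and 0.05 m or y of rusk3 in the frame of rack between -0.05 and 0.05 m or y of rusk4 in the frame of rack between -0.05 and 0.05 m or y of rusk5 in the frame of rack between -0.05 and 0.05 m or y of rusk6 in the frame of rack between -0.05 and 0.05 m or y of rusk7 in the frame of rack between -0.05 and 0.05 m or y of rusk8 in the frame of rack between -0.05 and 0.05 m or y of rusk9 in the frame of rack between -0.05 and 0.05 m)) or (y of rusk2 in the frame of rack between -0.05 and 0.05 m and (y of rusk3 in the frame of rack between -0.05 and 0.05 m or y of rusk4 in the frame of rack between -0.05 and 0.05 m or y of rusk5 in the frame of rack between -0.05 and 0.05 m or y of rusk6 in the frame of rack between -0.05 and 0.05 m or y of rusk7 in the frame of rack between -0.05 and 0.05 m or y of rusk8 in the frame of rack between -0.05 and 0.05 m or y of rusk9 in the frame of rack between -0.05 and 0.05 m)) or (y of rusk3 in the frame of rack between -0.05 and 0.05 m and (y of rusk4 in the frame of rack between -0.05 and 0.05 m or y of rusk5 in the frame of rack between -0.05 and 0.05 m or y of rusk6 in the frame of rack between -0.05 and 0.05 m or y of rusk7 in the frame of rack between -0.05 and 0.05 m or y of rusk8 in the frame of rack between -0.05 and 0.05 m or y of rusk9 in the frame of rack between -0.05 and 0.05 m)) or (y of rusk4 in the frame of rack between -0.05 and 0.05 m and (y of rusk5 in the frame of rack between -0.05 and 0.05 m or y of rusk6 in the frame of rack between -0.05 and 0.05 m or y of rusk7 in the frame of rack between -0.05 and 0.05 m or y of rusk8 in the frame of rack between -0.05 and 0.05 m or y of rusk9 in the frame of rack between -0.05 and 0.05 m)) or (y of rusk5 in the frame of rack between -0.05 and 0.05 m and (y of rusk6 in the frame of rack between -0.05 and 0.05 m or y of rusk7 in the frame of rack between -0.05 and 0.05 m or y of rusk8 in the frame of rack between -0.05 and 0.05 m or y of rusk9 in the frame of rack between -0.05 and 0.05 m)) or (y of rusk6 in the frame of rack between -0.05 and 0.05 m and (y of rusk7 in the frame of rack between -0.05 and 0.05 m or y of rusk8 in the frame of rack between -0.05 and 0.05 m or y of rusk9 in the frame of rack between -0.05 and 0.05 m)) or (y of rusk7 in the frame of rack between -0.05 and 0.05 m and (y of rusk8 in the frame of rack between -0.05 and 0.05 m or y of rusk9 in the frame of rack between -0.05 and 0.05 m)) or (y of rusk8 in the frame of rack between -0.05 and 0.05 m and y of rusk9 in the frame of rack between -0.05 and 0.05 m)) and ((y of rusk1 in the frame of rack above 0.05 m and (y of rusk2 in the frame of rack above 0.05 m or y of rusk3 in the frame of rack above 0.05 m or y of rusk4 in the frame of rack above 0.05 m or y of rusk5 in the frame of rack above 0.05 m or y of rusk6 in the frame of rack above 0.05 m or y of rusk7 in the frame of rack above 0.05 m or y of rusk8 in the frame of rack above 0.05 m or y of rusk9 in the frame of rack above 0.05 m)) or (y of rusk2 in the frame of rack above 0.05 m and (y of rusk3 in the frame of rack above 0.05 m or y of rusk4 in the frame of rack above 0.05 m or y of rusk5 in the frame of rack above 0.05 m or y of rusk6 in the frame of rack above 0.05 m or y of rusk7 in the frame of rack above 0.05 m or y of rusk8 in the frame of rack above 0.05 m or y of rusk9 in the frame of rack above 0.05 m)) or (y of rusk3 in the frame of rack above 0.05 m and (y of rusk4 in the frame of rack above 0.05 m or y of rusk5 in the frame of rack above 0.05 m or y of rusk6 in the frame of rack above 0.05 m or y of rusk7 in the frame of rack above 0.05 m or y of rusk8 in the frame of rack above 0.05 m or y of rusk9 in the frame of rack above 0.05 m)) or (y of rusk4 in the frame of rack above 0.05 m and (y of rusk5 in the frame of rack above 0.05 m or y of rusk6 in the frame of rack above 0.05 m or y of rusk7 in the frame of rack above 0.05 m or y of rusk8 in the frame of rack above 0.05 m or y of rusk9 in the frame of rack above 0.05 m)) or (y of rusk5 in the frame of rack above 0.05 m and (y of rusk6 in the frame of rack above 0.05 m or y of rusk7 in the frame of rack above 0.05 m or y of rusk8 in the frame of rack above 0.05 m or y of rusk9 in the frame of rack above 0.05 m)) or (y of rusk6 in the frame of rack above 0.05 m and (y of rusk7 in the frame of rack above 0.05 m or y of rusk8 in the frame of rack above 0.05 m or y of rusk9 in the frame of rack above 0.05 m)) or (y of rusk7 in the frame of rack above 0.05 m and (y of rusk8 in the frame of rack above 0.05 m or y of rusk9 in the frame of rack above 0.05 m)) or (y of rusk8 in the frame of rack above 0.05 m and y of rusk9 in the frame of rack above 0.05 m)) and x of rusk1 in the frame of rack between -0.076 and 0.076 m and y of rusk1 in the frame of rack between -0.151 and 0.151 m and z of rusk1 in the frame of rack between 0.01 and 0.08 m and x of rusk2 in the frame of rack between -0.076 and 0.076 m and y of rusk2 in the frame of rack between -0.151 and 0.151 m and z of rusk2 in the frame of rack between 0.01 and 0.08 m and x of rusk3 in the frame of rack between -0.076 and 0.076 m and y of rusk3 in the frame of rack between -0.151 and 0.151 m and z of rusk3 in the frame of rack between 0.01 and 0.08 m and x of rusk4 in the frame of rack between -0.076 and 0.076 m and y of rusk4 in the frame of rack between -0.151 and 0.151 m and z of rusk4 in the frame of rack between 0.01 and 0.08 m and x of rusk5 in the frame of rack between -0.076 and 0.076 m and y of rusk5 in the frame of rack between -0.151 and 0.151 m and z of rusk5 in the frame of rack between 0.01 and 0.08 m and x of rusk6 in the frame of rack between -0.076 and 0.076 m and y of rusk6 in the frame of rack between -0.151 and 0.151 m and z of rusk6 in the frame of rack between 0.01 and 0.08 m and x of rusk7 in the frame of rack between -0.076 and 0.076 m and y of rusk7 in the frame of rack between -0.151 and 0.151 m and z of rusk7 in the frame of rack between 0.01 and 0.08 m and x of rusk8 in the frame of rack between -0.076 and 0.076 m and y of rusk8 in the frame of rack between -0.151 and 0.151 m and z of rusk8 in the frame of rack between 0.01 and 0.08 m and x of rusk9 in the frame of rack between -0.076 and 0.076 m and y of rusk9 in the frame of rack between -0.151 and 0.151 m and z of rusk9 in the frame of rack between 0.01 and 0.08 m and horizontal distance between rusk1 and rusk2 above 0.018 m and horizontal distance between each of rusk1, rusk2 and rusk3 above 0.018 m and horizontal distance between each of rusk1, rusk2, rusk3 and rusk4 above 0.018 m and horizontal distance between each of rusk1, rusk2, rusk3, rusk4 and rusk5 above 0.018 m and horizontal distance between each of rusk1, rusk2, rusk3, rusk4, rusk5 and rusk6 above 0.018 m and horizontal distance between each of rusk1, rusk2, rusk3, rusk4, rusk5, rusk6 and rusk7 above 0.018 m and horizontal distance between each of rusk1, rusk2, rusk3, rusk4, rusk5, rusk6, rusk7 and rusk8 above 0.018 m and horizontal distance between each of rusk1, rusk2, rusk3, rusk4, rusk5, rusk6, rusk7, rusk8 and rusk9 above 0.018 m and linear speed of each of rusk1, rusk2, rusk3, rusk4, rusk5, rusk6, rusk7, rusk8, rusk9, rake below 0.02 m/s and horizontal distance between rake_teeth and holder below 0.02 m and z of rake_teeth in the frame of holder below 0.014 m and angle between rake_grip's own z axis and vertical below 0.35 rad); the robot touches nothing.
It fails at once if the rake bears on the tray or rack with more than 10 N (contact force between rake and rack above 10 N).
It fails at once if a rusk is squeezed by the rake with more than 8 N (contact force between rake and rusk1 above 8 N or contact force between rake and rusk2 above 8 N or contact force between rake and rusk3 above 8 N or contact force between rake and rusk4 above 8 N or contact force between rake and rusk5 above 8 N or contact force between rake and rusk6 above 8 N or contact force between rake and rusk7 above 8 N or contact force between rake and rusk8 above 8 N or contact force between rake and rusk9 above 8 N).
It fails at once if the gripper or arm pushes a rusk (more than 0.5 N) ((contact force between the fingers and rusk1 above 0.5 N or contact force between the fingers and rusk2 above 0.5 N or contact force between the fingers and rusk3 above 0.5 N or contact force between the fingers and rusk4 above 0.5 N or contact force between the fingers and rusk5 above 0.5 N or contact force between the fingers and rusk6 above 0.5 N or contact force between the fingers and rusk7 above 0.5 N or contact force between the fingers and rusk8 above 0.5 N or contact force between the fingers and rusk9 above 0.5 N) or (contact force between the arm and rusk1 above 0.5 N or contact force between the arm and rusk2 above 0.5 N or contact force between the arm and rusk3 above 0.5 N or contact force between the arm and rusk4 above 0.5 N or contact force between the arm and rusk5 above 0.5 N or contact force between the arm and rusk6 above 0.5 N or contact force between the arm and rusk7 above 0.5 N or contact force between the arm and rusk8 above 0.5 N or contact force between the arm and rusk9 above 0.5 N)).
It fails at once if the mug, jar or plates are moved more than 30 mm (distance of any of mug_mid, jar_mid, plates_mid from where it was at the start of the episode above 0.03 m).
It also fails if it takes over 72 s, if anything falls off the work surface, if the arm or the gripper's body presses on something with over 40 N, if the wrist force passes 120 N, or if a joint passes its speed limit or range.

## Working session

There is one attempt and no reset: what is moved stays moved. The work goes in short steps, Python scripts to look and compute and a tool call to move; the robot and the scene stay as the last step left them, time stands still between calls to the robot, and variables do not carry over. Pictures are saved under pics/ and viewed, at most 12 in all, crops included, and the job is handed in when it is done.

Besides the shell and the picture viewer there is one more tool, called after ">>>" as a command line: name --argument value ..., lists and objects as JSON in quotes. jog_arm: Moves the arm, as the interface text tells. Its arguments: {"type":"object","properties":{"motion":{"type":"array"}},"required":["motion"]}

```bash
mkdir -p pics; cat > h.py <<'E'
import numpy as np, cv2
from workcell import readout, camera, bot
def snap(n, f):
    c=camera(n); cv2.imwrite('pics/'+f, c['pixels'][:,:,::-1]); np.savez('pics/'+f[:-4]+'.npz', **{k:c[k] for k in('pixels','K','rvec','tvec')}); return c
def ray(c,u,v,z,fish=False):
    R=cv2.Rodrigues(np.array(c['rvec'],float))[0]; t=np.array(c['tvec'],float).ravel(); K=np.array(c['K'])
    d=np.array([(u-K[0,2])/K[0,0],(v-K[1,2])/K[1,1],1.])
    if fish:
        r=np.hypot(d[0],d[1]); d=np.array([d[0]/r*np.sin(r),d[1]/r*np.sin(r),np.cos(r)]) if r>1e-9 else d
    o=-R.T@t; d=R.T@d
    return o+d*(z-o[2])/d[2]
E
python3 - <<'E'
from h import *
for n in('scene','top'):
    c=snap(n,n+'0.png'); print(n,c['K'],c['rvec'],c['tvec'])
o=readout.get_obs(); print({k:np.round(v,4) for k,v in o.items()}, bot.tcp_to_grasp)
E
```

```text
scene [[520.19684043   0.         315.71756797]
 [  0.         520.19684043 198.57192032]
 [  0.           0.           1.        ]] [ 2.14478034  0.87664959 -0.39539346] [-0.41948945 -0.15013012  1.7866617 ]
top [[370.35652606   0.         317.56248177]
 [  0.         370.35652606 205.85550076]
 [  0.           0.           1.        ]] [ 2.15392765 -2.14273802  0.11494247] [0.05711662 0.52631509 1.1901498 ]
{'clock': np.float64(0.1), 'joint_pos': array([ 1.178 ,  0.2413,  0.0038,  1.3352, -0.    ,  1.5708]), 'joint_vel': array([-0.0009, -0.0033,  0.0016, -0.0006, -0.0013,  0.0001]), 'tau': array([ 2.00000e-04, -3.73137e+01,  2.53010e+01,  1.08000e-02,
       -0.00000e+00, -0.00000e+00]), 'eef_pos': array([0.1912, 0.4614, 0.2305]), 'tool_rot': array([ 1.951e-01,  9.808e-01, -9.000e-04, -2.000e-04]), 'ft_force': array([-0.3144, -0.1214, -0.161 ]), 'ft_torque': array([-0.0058,  0.0255, -0.0119]), 'grasp_force': np.float64(0.0), 'grip_width': np.float64(0.0855)} 0.0187
```

View pics/top0.png

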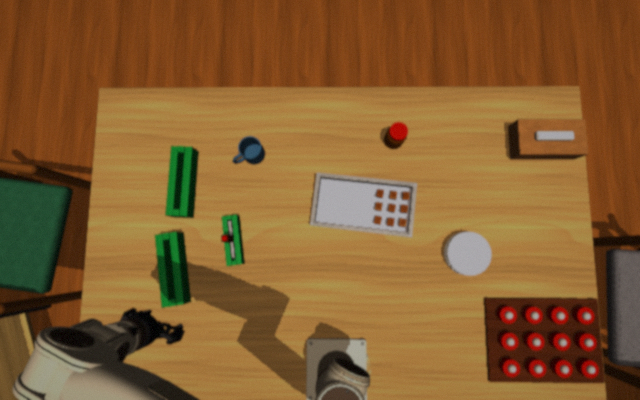

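View pics/scene0.png

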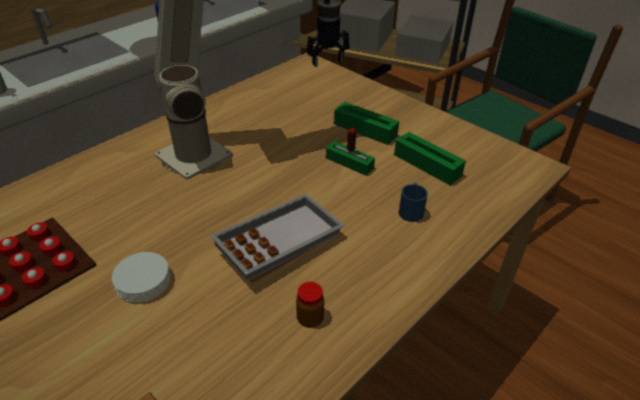

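The top view shows the rake standing in the small holder near (233,240) with its red knob at (226,238). The tray is centred near (364,204) and the rusks are at its right end, (375–410, 190–228). The two larger green holders, near (181,181) and (172,268), are decoys.

```bash
python3 - <<'E'
from h import *
top=dict(np.load('pics/top0.npz'))
p=top['pixels']; hsv=cv2.cvtColor(p,cv2.COLOR_RGB2HSV)
def cont(m,a):
    return [c for c in cv2.findContours(m.astype(np.uint8),0,2)[0] if cv2.contourArea(c)>a]
H,S,V=[hsv[...,i].astype(int) for i in range(3)]
P=lambda u,v,z:np.round(ray(top,u,v,z),4)
g=(H>45)&(H<80)&(S>120)&(V>50)
g[:, :120]=0
g=cv2.morphologyEx(g.astype(np.uint8),cv2.MORPH_CLOSE,np.ones((7,7)))
for c in cont(g,200):
    r=cv2.minAreaRect(c); b=cv2.boxPoints(r)
    q=np.array([P(*x,0.045)[:2] for x in b]); print('green',r[0],q.mean(0),np.linalg.norm(q-np.roll(q,1,0),axis=1)); 
    e=max(((q[i]-q[i-1]) for i in range(4)),key=np.linalg.norm); print('  ang',np.degrees(np.arctan2(e[1],e[0])))
# red knob
r_=((H<6)|(H>174))&(S>170)&(V>80); r_[:, 260:]=0
for c in cont(r_,10):
    m=cv2.moments(c); print('red',m['m10']/m['m00'],m['m01']/m['m00'],P(m['m10']/m['m00'],m['m01']/m['m00'],0.14-.004), cv2.contourArea(c))
# rusks
k=(S>105)&(V<150)&((H<13)|(H>172)); k[:,:370]=0;k[:,415:]=0;k[:185]=0;k[235:]=0
R=[]
for c in cont(k,12):
    m=cv2.moments(c); R.append(P(m['m10']/m['m00'],m['m01']/m['m00'],0.058)[:2]); print('rusk',cv2.contourArea(c),R[-1])
print('mean',np.mean(R,0))
# tray
t=(S<75)&(V>90); t[:,:300]=0;t[:,430:]=0;t[:165]=0;t[245:]=0
t=cv2.morphologyEx(t.astype(np.uint8),cv2.MORPH_CLOSE,np.ones((15,15)))
for c in cont(t,2000):
    r=cv2.minAreaRect(c);ap=cv2.approxPolyDP(c,6,True)[:,0];print('tray',r,[(tuple(x),P(*x,0.068)) for x in ap], [P(*x,.068)[:2] for x in cv2.boxPoints(r)], P(*r[0],.068))
cv2.imwrite('pics/c1.png',np.hstack([cv2.resize(p[200:280,200:270,::-1],None,fx=5,fy=5,interpolation=2),cv2.resize(p[165:245,300:385+40,::-1],None,fx=5,fy=5)])[:, :1000][:,:800] if 0 else cv2.resize(p[165:285,205:425,::-1],None,fx=3.6,fy=3.6,interpolation=2))
E
```

```text
green (169.3673858642578, 268.918701171875) [0.318925 0.5368  ] [0.23521788 0.07416016 0.23504574 0.0723591 ]
  ang 8.877650826906818
green (231.8267364501953, 239.767333984375) [0.41305  0.337575] [0.16133468 0.0525884  0.16121331 0.05169342]
  ang 7.909116923071382
green (179.08621215820312, 180.96551513671875) [0.60745  0.520375] [0.07281566 0.23607626 0.07455823 0.2355259 ]
  ang -1.4563586343396884
red 224.61764705882354 237.94117647058823 [0.4148 0.3367 0.136 ] 17.0
rusk 28.5 [ 0.4729 -0.2107]
rusk 32.0 [ 0.4737 -0.1732]
rusk 31.5 [ 0.4792 -0.1325]
rusk 34.0 [ 0.5161 -0.2189]
rusk 33.0 [ 0.5181 -0.1781]
rusk 26.5 [ 0.524  -0.1364]
rusk 38.5 [ 0.5585 -0.2266]
rusk 32.5 [ 0.5601 -0.1837]
rusk 29.5 [ 0.5658 -0.1409]
mean [ 0.51871111 -0.17788889]
tray ((363.5938415527344, 203.95217895507812), (102.23609161376953, 53.746971130371094), 6.709836959838867) [((np.int32(317), np.int32(173)), array([0.6292, 0.0617, 0.068 ])), ((np.int32(310), np.int32(224)), array([0.4632, 0.083 , 0.068 ])), ((np.int32(411), np.int32(236)), array([ 0.4268, -0.237 ,  0.068 ])), ((np.int32(415), np.int32(183)), array([ 0.5971, -0.2541,  0.068 ]))] [array([0.4611, 0.084 ]), array([0.6348, 0.0651]), array([ 0.5964, -0.2621]), array([ 0.4248, -0.2376])] [ 0.5284 -0.0883  0.068 ]
```

View pics/c1.png

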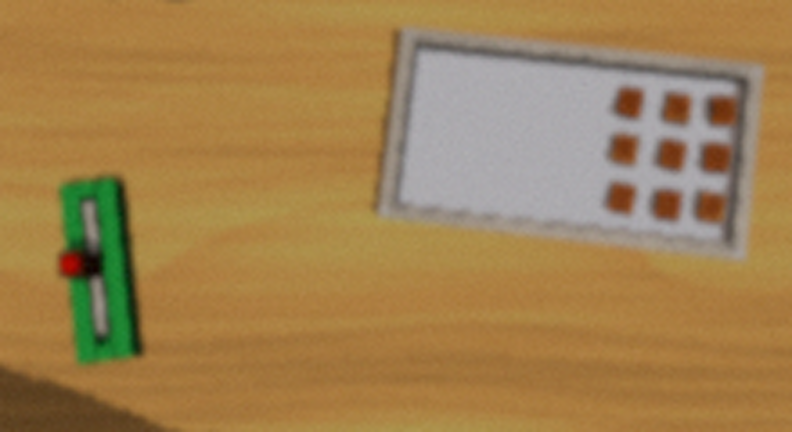

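The crop confirms the rake near the middle of the small holder. That holder measures 161×52 mm against 164×51 given. The rusks form a 3×3 grid at the tray's -y end, and the tray yaw is about -6.4°. Moving above the rake.

>>> jog_arm --motion '[{"x": -40, "y": -5, "z": 5, "spin": -5, "fingers": -1}, {"x": -95, "y": -11, "z": 12, "spin": -12, "fingers": -1}, {"x": -150, "y": -18, "z": 20, "spin": -20, "fingers": -1}, {"x": -205, "y": -24, "z": 26, "spin": -27, "fingers": -1}, {"x": -240, "y": -28, "z": 30, "spin": -30.4, "fingers": -1}, {"x": -252, "y": -30, "z": 30, "spin": -30.4, "fingers": -1}, {"x": -252, "y": -30, "z": 30, "spin": -30.4, "fingers": -1}]'

```text
clock: 0.98
eef_pos: [0.4127, 0.3375, 0.201]
tool_rot: [-0.068, 0.998, -0.0, -0.001]
ft_force: [-0.2, -0.0, -0.0]
grip_width: 0.0854
grasp_force: 0.0
```

```bash
python3 - <<'E'
from h import *
c=snap('wrist','w1.png'); o=readout.get_obs(); print(o['clock'],o['joint_pos'],o['eef_pos'],o['tool_rot'],o['ft_force'])
p=c['pixels'];hsv=cv2.cvtColor(p,cv2.COLOR_RGB2HSV);H,S,V=[hsv[...,i].astype(int) for i in range(3)]
g=(H>45)&(H<80)&(S>120)&(V>50)
r_=((H<6)|(H>174))&(S>170)&(V>80)
for m,z in((g,.045),(r_,.135)):
    for k in cv2.findContours(m.astype(np.uint8),0,2)[0]:
        if cv2.contourArea(k)>150:
            rc=cv2.minAreaRect(k); print(rc,ray(c,*rc[0],z,True))
E
```

```text
1.025 [6.86576398e-01 3.20632138e-01 3.45616445e-02 1.28539106e+00
 6.06946457e-04 5.49104241e-01] [0.41208035 0.33797783 0.20118762] [-6.86818578e-02  9.97638512e-01  5.46960662e-05 -4.46917680e-04] [-0.01902484  0.58669856  0.65919616]
((462.0265808105469, 276.3982238769531), (60.39427947998047, 43.085018157958984), 41.18592834472656) [0.50863451 0.52942038 0.045     ]
((507.4085998535156, 123.27919006347656), (68.53966522216797, 214.6673583984375), 4.085616588592529) [0.31767988 0.53094273 0.045     ]
((18.050556182861328, 333.2808837890625), (27.66594696044922, 9.5399808883667), 57.9946174621582) [ 0.69605165 -0.11861355  0.135     ]
((325.3999938964844, 215.3000030517578), (21.819713592529297, 20.55480194091797), 18.434947967529297) [0.41307574 0.34191843 0.135     ]
```

View pics/w1.png

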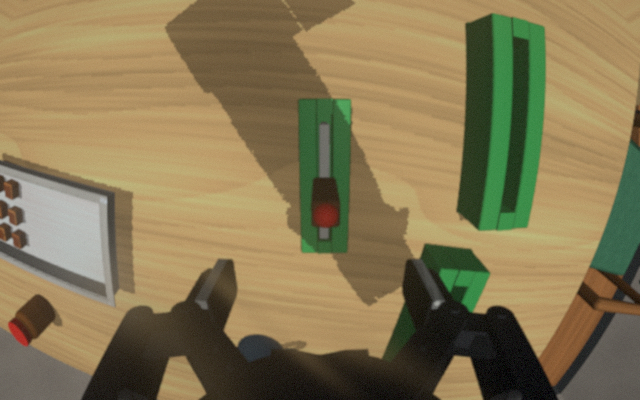

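The wrist view shows the rake nearly upright in the small holder, knob at (325,215) in line with the slot at column 324. The fingers straddle it across its thickness. Descending and closing.

>>> jog_arm --motion '[{"y": 1, "z": 40, "fingers": -1}, {"y": 2, "z": 80, "fingers": -1}, {"y": 2, "z": 110, "fingers": -1}, {"y": 2, "z": 126, "fingers": -1}, {"y": 2, "z": 126, "fingers": -1}, {"y": 2, "z": 126, "fingers": 1}, {"y": 2, "z": 126, "fingers": 1}, {"y": 2, "z": 126, "fingers": 1}]'

```text
validation failed for argument at $.mo...
```

>>> jog_arm --motion '[{"fingers": 1}, {"fingers": 1}, {"fingers": 1}, {"fingers": 1}]'

```text
validation failed for argument at $.mo...
```

>>> jog_arm --motion '[{"x": 0, "y": 1, "z": 40, "spin": 0, "fingers": -1}, {"x": 0, "y": 2, "z": 80, "spin": 0, "fingers": -1}, {"x": 0, "y": 2, "z": 110, "spin": 0, "fingers": -1}, {"x": 0, "y": 2, "z": 126, "spin": 0, "fingers": -1}, {"x": 0, "y": 2, "z": 126, "spin": 0, "fingers": -1}, {"x": 0, "y": 2, "z": 126, "spin": 0, "fingers": 1}, {"x": 0, "y": 2, "z": 126, "spin": 0, "fingers": 1}, {"x": 0, "y": 2, "z": 126, "spin": 0, "fingers": 1}]'

```text
clock: 2.02
eef_pos: [0.4128, 0.3402, 0.0762]
tool_rot: [-0.069, 0.998, 0.0, 0.001]
ft_force: [0.1, 0.2, -0.6]
grip_width: 0.0321
grasp_force: 0.0
```

>>> jog_arm --motion '[{"x": 0, "y": 0, "z": 0, "spin": 0, "fingers": 1}, {"x": 0, "y": 0, "z": 0, "spin": 0, "fingers": 1}, {"x": 0, "y": 0, "z": 0, "spin": 0, "fingers": 1}, {"x": 0, "y": 0, "z": 0, "spin": 0, "fingers": 1}]'

```text
clock: 2.52
eef_pos: [0.4127, 0.34, 0.0755]
tool_rot: [-0.069, 0.998, 0.0, 0.0]
ft_force: [-0.1, 1.0, 2.4]
grip_width: 0.0217
grasp_force: 62.1
```

>>> jog_arm --motion '[{"x": 0, "y": 0, "z": -8, "spin": 0, "fingers": 1}, {"x": 0, "y": 0, "z": -30, "spin": 0, "fingers": 1}, {"x": 0, "y": 0, "z": -70, "spin": 0, "fingers": 1}, {"x": 0, "y": 0, "z": -105, "spin": 0, "fingers": 1}, {"x": -1, "y": -15, "z": -125, "spin": 0, "fingers": 1}, {"x": -3, "y": -45, "z": -130, "spin": 0, "fingers": 1}, {"x": -7, "y": -90, "z": -130, "spin": 0.5, "fingers": 1}, {"x": -10, "y": -140, "z": -130, "spin": 1, "fingers": 1}]'

```text
clock: 3.52
eef_pos: [0.4411, 0.201, 0.2051]
tool_rot: [-0.061, 0.998, -0.001, -0.001]
ft_force: [1.6, 0.4, -3.3]
grip_width: 0.0214
grasp_force: 61.7
```

>>> jog_arm --motion '[{"x": -4, "y": -50, "z": 0, "spin": 0.5, "fingers": 1}, {"x": -8, "y": -100, "z": 0, "spin": 0.5, "fingers": 1}, {"x": -12, "y": -150, "z": 0, "spin": 0.5, "fingers": 1}, {"x": -16, "y": -200, "z": 0, "spin": 0.5, "fingers": 1}, {"x": -20, "y": -250, "z": 0, "spin": 0.5, "fingers": 1}, {"x": -24, "y": -300, "z": 0, "spin": 0.5, "fingers": 1}, {"x": -27, "y": -345, "z": 0, "spin": 0.5, "fingers": 1}, {"x": -28, "y": -367, "z": 0, "spin": 0.5, "fingers": 1}]'

```text
clock: 4.53
eef_pos: [0.5128, -0.1607, 0.2048]
tool_rot: [-0.054, 0.999, 0.0, -0.001]
ft_force: [0.0, -0.1, -1.7]
grip_width: 0.0215
grasp_force: 61.9
```

>>> jog_arm --motion '[{"x": 0, "y": 0, "z": 12, "spin": 0, "fingers": 1}, {"x": 0, "y": 0, "z": 24, "spin": 0, "fingers": 1}, {"x": 0, "y": 0, "z": 24, "spin": 0, "fingers": 1}, {"x": 0, "y": 0, "z": 24, "spin": 0, "fingers": 1}]'

```text
clock: 5.03
eef_pos: [0.5134, -0.1575, 0.1813]
tool_rot: [-0.057, 0.998, 0.0, -0.0]
ft_force: [0.3, 0.3, -2.5]
grip_width: 0.021
grasp_force: 61.8
```

```bash
python3 - <<'E'
from h import *
c=snap('wrist','w2.png'); t=snap('top','t2.png'); o=readout.get_obs(); print(o['clock'],o['joint_pos'],o['eef_pos'],o['tool_rot'],o['ft_force'])
cv2.imwrite('pics/t2c.png',cv2.resize(t['pixels'][150:290,280:440,::-1],None,fx=4,fy=4,interpolation=2))
E
```

```text
5.125 [-2.98337227e-01  3.39438275e-01  9.73671110e-03  1.24025142e+00
  1.93631676e-05 -4.11069039e-01] [ 0.51375694 -0.15798197  0.18180254] [-5.63360630e-02  9.98411774e-01 -1.37372137e-04  3.98783390e-04] [-0.0104717  -0.78428933 -0.88325993]
```

View pics/w2.png

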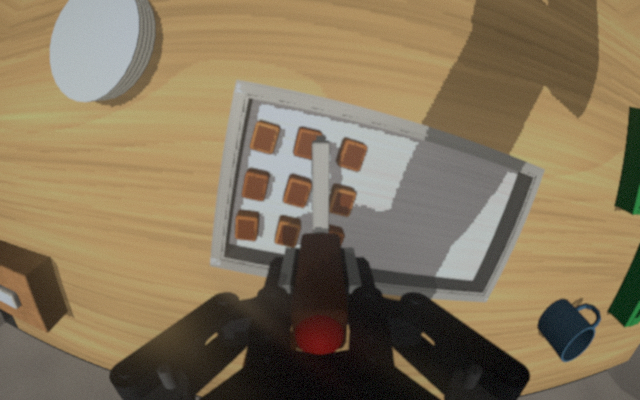

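The rake is held upright over the tray. The rusk rows run (266,138)-(247,226), (308,143)-(288,231) and (352,155)-(343,199), and the rake bar is at column ~321. The rows look tilted relative to the bar, so I'm measuring that.

```bash
python3 - <<'E'
from h import *
c=dict(np.load('pics/w2.npz')); print(c['K'][0],c['K'][1])
f=lambda u,v,z:np.round(ray(c,u,v,z,True)[:2],4)
p=c['pixels'];hsv=cv2.cvtColor(p,cv2.COLOR_RGB2HSV);H,S,V=[hsv[...,i].astype(int) for i in range(3)]
k=((S>90)&((H<13)|(H>172))).astype(np.uint8); k[:110]=0;k[262:]=0;k[:,:230]=0;k[:,375:]=0
for q in cv2.findContours(k,0,2)[0]:
    if cv2.contourArea(q)>100:
        r=cv2.minAreaRect(q); print(np.round(r[0]),cv2.contourArea(q),f(*r[0],.055))
for n,(u,v) in dict(A=(240,85),B=(541,168),C=(489,298),D=(213,263)).items(): print(n,f(u,v,.068))
# bar top at tips+42 : ends
o=readout.get_obs(); zt=0.1818-.0703+.042
print('bar',f(320,145,zt),f(320,225,zt))
E
```

```text
[309.70691629   0.         319.2481485 ] [  0.         309.70691629 199.77912099]
[288. 234.] 265.0 [ 0.562  -0.1825]
[246. 229.] 304.0 [ 0.5615 -0.2246]
[342. 203.] 318.0 [ 0.5244 -0.1351]
[297. 191.] 494.0 [ 0.5173 -0.1775]
[255. 184.] 569.0 [ 0.5152 -0.2172]
[352. 155.] 453.0 [ 0.4787 -0.1327]
[306. 143.] 444.5 [ 0.4723 -0.1737]
[264. 139.] 349.0 [ 0.4728 -0.2111]
A [ 0.4264 -0.2335]
B [0.459  0.0647]
C [0.6169 0.0528]
D [ 0.5976 -0.2553]
bar [ 0.4573 -0.1635] [ 0.5053 -0.158 ]
```

View pics/t2c.png

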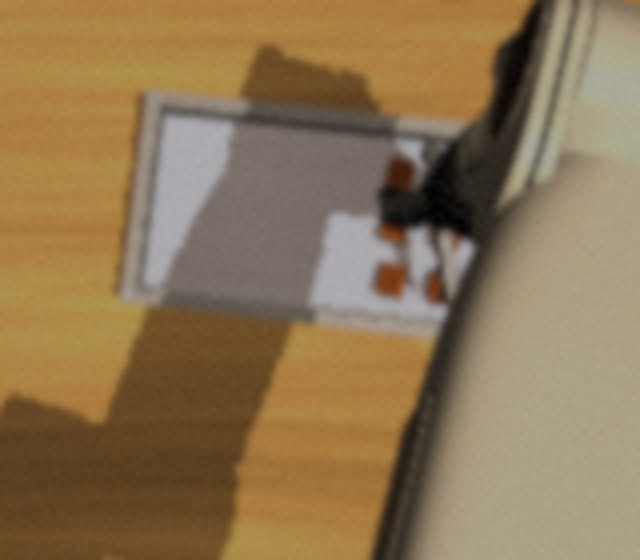

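The check caught an error: the rake y axis is at world yaw 96.5° and the tray's y axis is at 83.5°, so I need a +13° spin. The rusk positions agree to about 2 mm between views. Turning, shifting and lowering into the gap between the first two rows.

>>> jog_arm --motion '[{"x": -3, "y": 0, "z": 0, "spin": 7, "fingers": 1}, {"x": -5, "y": 0, "z": 5, "spin": 13, "fingers": 1}, {"x": -5, "y": 0, "z": 15, "spin": 13, "fingers": 1}, {"x": -5, "y": 0, "z": 25, "spin": 13, "fingers": 1}, {"x": -5, "y": 0, "z": 25, "spin": 13, "fingers": 1}]'

```text
clock: 5.75
eef_pos: [0.5174, -0.1577, 0.155]
tool_rot: [0.057, 0.998, 0.0, -0.001]
ft_force: [-0.7, -0.1, -2.7]
grip_width: 0.0214
grasp_force: 61.7
```

```bash
python3 - <<'E'
from h import *
c=snap('wrist','w3.png'); o=readout.get_obs(); print(o['clock'],o['eef_pos'],o['tool_rot'],o['ft_force'])
f=lambda u,v,z:np.round(ray(c,u,v,z,True)[:2],4)
p=c['pixels'];hsv=cv2.cvtColor(p,cv2.COLOR_RGB2HSV);H,S,V=[hsv[...,i].astype(int) for i in range(3)]
k=((S>90)&((H<13)|(H>172))).astype(np.uint8); k[:100]=0;k[262:]=0;k[:,:210]=0;k[:,385:]=0
for q in cv2.findContours(k,0,2)[0]:
    if cv2.contourArea(q)>100:
        r=cv2.minAreaRect(q); print(np.round(r[0]),cv2.contourArea(q),f(*r[0],.055))
E
```

```text
5.8 [ 0.5178405  -0.15781153  0.15564123] [ 5.72737564e-02  9.98358212e-01  1.84417565e-04 -7.50052148e-04] [ 0.75086853 -0.23952756 -1.90867795]
[251. 252.] 320.5 [ 0.5608 -0.2254]
[344. 240.] 253.0 [ 0.5573 -0.1399]
[347. 204.] 409.0 [ 0.5248 -0.1353]
[295. 204.] 538.0 [ 0.5196 -0.1781]
[249. 204.] 694.0 [ 0.5151 -0.2171]
[246. 154.] 416.0 [ 0.4722 -0.2121]
[345. 149.] 588.5 [ 0.4783 -0.1328]
[294. 148.] 747.0 [ 0.4721 -0.1725]
```

View pics/w3.png

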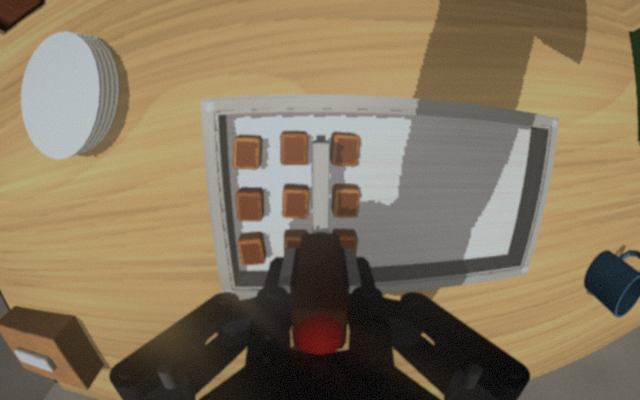

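The rake bar (column 320) now lies squarely in the gap between rows at columns ~295 and ~346. Lowering.

>>> jog_arm --motion '[{"x": 0, "y": 1, "z": 10, "spin": 0, "fingers": 1}, {"x": 0, "y": 1, "z": 20, "spin": 0, "fingers": 1}, {"x": 0, "y": 1, "z": 30, "spin": 0, "fingers": 1}, {"x": 0, "y": 1, "z": 36, "spin": 0, "fingers": 1}, {"x": 0, "y": 1, "z": 40, "spin": 0, "fingers": 1}, {"x": 0, "y": 1, "z": 42, "spin": 0, "fingers": 1}, {"x": 0, "y": 1, "z": 42, "spin": 0, "fingers": 1}]'

```text
clock: 6.68
eef_pos: [0.5186, -0.157, 0.1144]
tool_rot: [0.058, 0.998, -0.0, 0.0]
ft_force: [-0.6, -0.1, -1.4]
grip_width: 0.0212
grasp_force: 61.7
```

>>> jog_arm --motion '[{"x": 0, "y": 0, "z": 0.5, "spin": 0, "fingers": 1}, {"x": 0, "y": 0, "z": 1, "spin": 0, "fingers": 1}, {"x": 0, "y": 0, "z": 1.5, "spin": 0, "fingers": 1}, {"x": 0, "y": 0, "z": 1.5, "spin": 0, "fingers": 1}]'

```text
clock: 7.18
eef_pos: [0.5185, -0.157, 0.1128]
tool_rot: [0.058, 0.998, -0.0, -0.0]
ft_force: [-0.6, -0.6, -2.5]
grip_width: 0.0212
grasp_force: 61.7
```

>>> jog_arm --motion '[{"x": 0, "y": 0, "z": 1, "spin": 0, "fingers": 1}, {"x": 0, "y": 0, "z": 1, "spin": 0, "fingers": 1}]'

```text
clock: 7.42
eef_pos: [0.5184, -0.157, 0.1117]
tool_rot: [0.058, 0.998, 0.0, -0.0]
ft_force: [0.8, -0.1, -2.6]
grip_width: 0.0219
grasp_force: 61.7
```

>>> jog_arm --motion '[{"x": 0, "y": 0, "z": 1, "spin": 0, "fingers": 1}, {"x": 0, "y": 0, "z": 1, "spin": 0, "fingers": 1}]'

```text
clock: 7.68
eef_pos: [0.5184, -0.157, 0.1107]
tool_rot: [0.058, 0.998, 0.0, -0.0]
ft_force: [-0.6, -0.1, -1.5]
grip_width: 0.0214
grasp_force: 61.7
```

>>> jog_arm --motion '[{"x": 0, "y": 0, "z": 0.7, "spin": 0, "fingers": 1}, {"x": 0, "y": 0, "z": 0.7, "spin": 0, "fingers": 1}]'

```text
clock: 7.92
eef_pos: [0.5185, -0.157, 0.11]
tool_rot: [0.058, 0.998, 0.0, -0.0]
ft_force: [-0.9, -0.5, -2.0]
grip_width: 0.0212
grasp_force: 61.7
```

>>> jog_arm --motion '[{"x": 0, "y": 0, "z": 0.8, "spin": 0, "fingers": 1}, {"x": 0, "y": 0, "z": 0.8, "spin": 0, "fingers": 1}]'

```text
clock: 8.18
eef_pos: [0.5185, -0.157, 0.1093]
tool_rot: [0.058, 0.998, -0.0, 0.0]
ft_force: [1.3, 0.5, -2.4]
grip_width: 0.0211
grasp_force: 61.8
```

>>> jog_arm --motion '[{"x": 0, "y": 0, "z": 0.6, "spin": 0, "fingers": 1}, {"x": 0, "y": 0, "z": 0.6, "spin": 0, "fingers": 1}]'

```text
clock: 8.43
eef_pos: [0.5186, -0.157, 0.1089]
tool_rot: [0.058, 0.998, -0.0, 0.0]
ft_force: [-0.4, 0.0, -0.5]
grip_width: 0.021
grasp_force: 61.8
```

>>> jog_arm --motion '[{"x": 0, "y": 0, "z": 0.5, "spin": 0, "fingers": 1}, {"x": 0, "y": 0, "z": 0.5, "spin": 0, "fingers": 1}, {"x": 0, "y": 0, "z": 0.5, "spin": 0, "fingers": 1}]'

```text
clock: 8.8
eef_pos: [0.5186, -0.157, 0.1084]
tool_rot: [0.058, 0.998, -0.0, 0.0]
ft_force: [-0.2, 0.1, 0.7]
grip_width: 0.0215
grasp_force: 61.9
```

>>> jog_arm --motion '[{"x": 0, "y": 0, "z": 0, "spin": 0, "fingers": 1}, {"x": 0, "y": 0, "z": 0, "spin": 0, "fingers": 1}]'

```text
clock: 9.05
eef_pos: [0.5186, -0.157, 0.1083]
tool_rot: [0.058, 0.998, -0.0, 0.0]
ft_force: [-0.1, 0.5, 1.7]
grip_width: 0.0211
grasp_force: 61.9
```

>>> jog_arm --motion '[{"x": 0, "y": 2, "z": 0.1, "spin": 0, "fingers": 1}, {"x": 0, "y": 5, "z": 0.2, "spin": 0, "fingers": 1}, {"x": 0, "y": 8, "z": 0.3, "spin": 0, "fingers": 1}, {"x": 0, "y": 10, "z": 0.3, "spin": 0, "fingers": 1}, {"x": 0, "y": 10, "z": 0.3, "spin": 0, "fingers": 1}]'

```text
clock: 9.68
eef_pos: [0.5198, -0.1467, 0.1079]
tool_rot: [0.057, 0.998, 0.0, 0.0]
ft_force: [-0.6, 0.1, -0.1]
grip_width: 0.0213
grasp_force: 62.1
```

>>> jog_arm --motion '[{"x": 0, "y": 0, "z": 0, "spin": 0, "fingers": 1}]'

```text
clock: 9.8
eef_pos: [0.5198, -0.1467, 0.1079]
tool_rot: [0.057, 0.998, 0.0, 0.0]
ft_force: [-0.2, -0.5, 0.3]
grip_width: 0.0213
grasp_force: 61.9
```

>>> jog_arm --motion '[{"x": 0, "y": 4, "z": 0.3, "spin": 0, "fingers": 1}, {"x": 0, "y": 8, "z": 0.5, "spin": 0, "fingers": 1}, {"x": 0, "y": 12, "z": 0.8, "spin": 0, "fingers": 1}, {"x": 0, "y": 16, "z": 1.1, "spin": 0, "fingers": 1}, {"x": 0, "y": 16, "z": 1.1, "spin": 0, "fingers": 1}]'

```text
clock: 10.42
eef_pos: [0.5214, -0.1304, 0.1067]
tool_rot: [0.057, 0.998, 0.0, -0.0]
ft_force: [0.0, -0.2, -0.4]
grip_width: 0.0211
grasp_force: 61.9
```

>>> jog_arm --motion '[{"x": 0, "y": 0, "z": 0, "spin": 0, "fingers": 1}]'

```text
clock: 10.55
eef_pos: [0.5214, -0.1305, 0.1067]
tool_rot: [0.057, 0.998, 0.001, -0.0]
ft_force: [0.4, 1.2, 0.2]
grip_width: 0.0212
grasp_force: 61.9
```

>>> jog_arm --motion '[{"x": 0, "y": 4, "z": 0.4, "spin": 0, "fingers": 1}, {"x": 0, "y": 9, "z": 0.9, "spin": 0, "fingers": 1}, {"x": 0, "y": 14, "z": 1.3, "spin": 0, "fingers": 1}, {"x": 0, "y": 20, "z": 1.9, "spin": 0, "fingers": 1}, {"x": 0, "y": 20, "z": 1.9, "spin": 0, "fingers": 1}]'

```text
clock: 11.18
eef_pos: [0.5239, -0.1104, 0.1049]
tool_rot: [0.057, 0.998, 0.001, 0.0]
ft_force: [1.2, -0.1, 0.6]
grip_width: 0.0211
grasp_force: 62.0
```

>>> jog_arm --motion '[{"x": 0, "y": 0, "z": 0, "spin": 0, "fingers": 1}]'

```text
clock: 11.3
eef_pos: [0.5239, -0.1105, 0.1049]
tool_rot: [0.057, 0.998, 0.001, 0.0]
ft_force: [0.8, 1.7, 0.4]
grip_width: 0.0214
grasp_force: 62.0
```

>>> jog_arm --motion '[{"x": 0, "y": 5, "z": 0.4, "spin": 0, "fingers": 1}, {"x": 0, "y": 12, "z": 0.9, "spin": 0, "fingers": 1}, {"x": 0, "y": 19, "z": 1.5, "spin": 0, "fingers": 1}, {"x": 0, "y": 26, "z": 2.0, "spin": 0, "fingers": 1}, {"x": 0, "y": 32, "z": 2.5, "spin": 0, "fingers": 1}, {"x": 0, "y": 34, "z": 2.7, "spin": 0, "fingers": 1}, {"x": 0, "y": 34, "z": 2.7, "spin": 0, "fingers": 1}]'

```text
clock: 12.18
eef_pos: [0.5277, -0.077, 0.1022]
tool_rot: [0.057, 0.998, 0.0, -0.0]
ft_force: [-0.5, -1.0, 0.6]
grip_width: 0.0215
grasp_force: 62.0
```

>>> jog_arm --motion '[{"x": 0, "y": 0, "z": 0, "spin": 0, "fingers": 1}]'

```text
clock: 12.3
eef_pos: [0.5277, -0.0771, 0.1022]
tool_rot: [0.058, 0.998, 0.001, -0.0]
ft_force: [-0.9, 1.1, 0.9]
grip_width: 0.0212
grasp_force: 62.0
```

Slope about -0.077, force about 2.8 N. Continuing.

>>> jog_arm --motion '[{"x": 0, "y": 5, "z": 0.4, "spin": 0, "fingers": 1}, {"x": 0, "y": 12, "z": 0.9, "spin": 0, "fingers": 1}, {"x": 0, "y": 19, "z": 1.5, "spin": 0, "fingers": 1}, {"x": 0, "y": 26, "z": 2.0, "spin": 0, "fingers": 1}, {"x": 0, "y": 32, "z": 2.5, "spin": 0, "fingers": 1}, {"x": 0, "y": 34, "z": 2.6, "spin": 0, "fingers": 1}, {"x": 0, "y": 34, "z": 2.6, "spin": 0, "fingers": 1}]'

```text
clock: 13.18
eef_pos: [0.5316, -0.0432, 0.0996]
tool_rot: [0.057, 0.998, 0.0, -0.0]
ft_force: [-0.5, -0.2, 1.0]
grip_width: 0.0209
grasp_force: 62.0
```

>>> jog_arm --motion '[{"x": 0, "y": 0, "z": 0, "spin": 0, "fingers": 1}]'

```text
clock: 13.3
eef_pos: [0.5316, -0.0433, 0.0996]
tool_rot: [0.057, 0.998, 0.001, -0.0]
ft_force: [-0.6, 0.1, 0.6]
grip_width: 0.0212
grasp_force: 62.0
```

>>> jog_arm --motion '[{"x": 0, "y": 5, "z": 0.4, "spin": 0, "fingers": 1}, {"x": 0, "y": 12, "z": 0.9, "spin": 0, "fingers": 1}, {"x": 0, "y": 19, "z": 1.5, "spin": 0, "fingers": 1}, {"x": 0, "y": 26, "z": 2.0, "spin": 0, "fingers": 1}, {"x": 0, "y": 32, "z": 2.5, "spin": 0, "fingers": 1}, {"x": 0, "y": 35, "z": 2.7, "spin": 0, "fingers": 1}, {"x": 0, "y": 35, "z": 2.7, "spin": 0, "fingers": 1}]'

```text
clock: 14.18
eef_pos: [0.5356, -0.0083, 0.0968]
tool_rot: [0.057, 0.998, 0.001, -0.0]
ft_force: [-0.3, -0.3, 0.7]
grip_width: 0.0214
grasp_force: 62.0
```

>>> jog_arm --motion '[{"x": 0, "y": 0, "z": 0, "spin": 0, "fingers": 1}, {"x": 0, "y": 0, "z": 0, "spin": 0, "fingers": 1}, {"x": 0, "y": 0, "z": 0, "spin": 0, "fingers": 1}, {"x": 0, "y": 0, "z": 0, "spin": 0, "fingers": 1}]'

```text
clock: 14.68
eef_pos: [0.5357, -0.0085, 0.0969]
tool_rot: [0.057, 0.998, 0.001, -0.0]
ft_force: [0.5, 2.0, 0.8]
grip_width: 0.0213
grasp_force: 62.1
```

>>> jog_arm --motion '[{"x": 0, "y": -3, "z": -3, "spin": 0, "fingers": 1}, {"x": 0, "y": -4, "z": -25, "spin": 0, "fingers": 1}, {"x": 0, "y": -10, "z": -50, "spin": 0, "fingers": 1}, {"x": 0, "y": -50, "z": -58, "spin": 0, "fingers": 1}, {"x": 0, "y": -100, "z": -58, "spin": 0, "fingers": 1}, {"x": 0, "y": -150, "z": -58, "spin": 0, "fingers": 1}, {"x": 0, "y": -190, "z": -58, "spin": 0, "fingers": 1}, {"x": 0, "y": -190, "z": -58, "spin": 0, "fingers": 1}]'

```text
clock: 15.68
eef_pos: [0.5125, -0.201, 0.1543]
tool_rot: [0.06, 0.998, -0.001, -0.001]
ft_force: [0.2, 0.1, -1.4]
grip_width: 0.0214
grasp_force: 61.7
```

>>> jog_arm --motion '[{"x": 0, "y": 0, "z": 0, "spin": 0, "fingers": 1}, {"x": 0, "y": 0, "z": 0, "spin": 0, "fingers": 1}]'

```text
clock: 15.92
eef_pos: [0.5137, -0.1968, 0.1547]
tool_rot: [0.057, 0.998, 0.0, -0.0]
ft_force: [1.1, 0.9, -1.9]
grip_width: 0.0214
grasp_force: 61.7
```

```bash
cat > m.py <<'E'
from h import *
import sys
c=snap('wrist',sys.argv[1]); o=readout.get_obs(); print(o['clock'],o['eef_pos'],o['tool_rot'],o['ft_force'])
f=lambda u,v,z:np.round(ray(c,u,v,z,True)[:2],4)
p=c['pixels'];hsv=cv2.cvtColor(p,cv2.COLOR_RGB2HSV);H,S,V=[hsv[...,i].astype(int) for i in range(3)]
k=((S>90)&((H<13)|(H>172))).astype(np.uint8); k[:90]=0;k[275:]=0
for q in cv2.findContours(k,0,2)[0]:
    if 100<cv2.contourArea(q)<1500:
        r=cv2.minAreaRect(q); w=f(*r[0],.055); d=w-[.529,-.087]
        print(np.round(r[0]),cv2.contourArea(q),w,'rack',np.round([d@[.9934,-.1144],d@[.1144,.9934]],4))
E
python3 m.py w4.png
```

```text
15.975 [ 0.5138124  -0.19670123  0.15479274] [ 5.67914511e-02  9.98386030e-01  5.61491911e-05 -2.50172317e-04] [-0.78553434  0.85265174 -2.41910746]
[312. 261.] 514.0 [ 0.5721 -0.2098] rack [ 0.0569 -0.1171]
[510. 233.] 392.5 [ 0.5714 -0.0112] rack [0.0334 0.0802]
[523. 198.] 164.5 [0.5356 0.0008] rack [-0.0035  0.088 ]
[296. 203.] 693.0 [ 0.515  -0.2168] rack [ 0.0009 -0.1305]
[343. 200.] 608.5 [ 0.5173 -0.1772] rack [-0.0013 -0.0909]
[527. 153.] 226.5 [0.4907 0.0008] rack [-0.0481  0.0828]
[296. 152.] 429.5 [ 0.4723 -0.2107] rack [-0.0422 -0.1294]
[344. 146.] 751.0 [ 0.4723 -0.1725] rack [-0.0465 -0.0914]
```

View pics/w4.png

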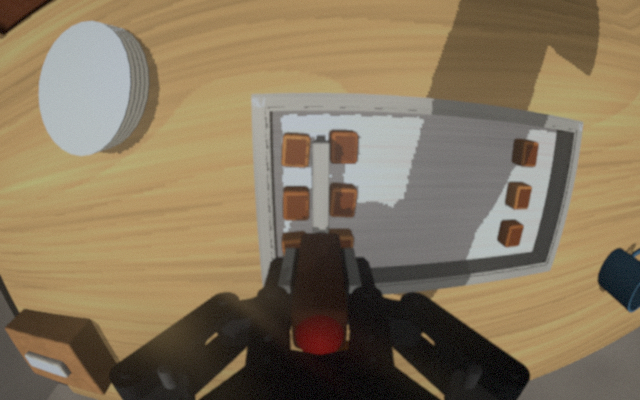

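Three rusks lie at columns 510–527, in the far third, and the rake bar (column 320) is centred in the second gap. Lowering and drawing the second row to the middle.

>>> jog_arm --motion '[{"x": 0, "y": 0, "z": 12, "spin": 0, "fingers": 1}, {"x": 0, "y": 0, "z": 25, "spin": 0, "fingers": 1}, {"x": 0, "y": 0, "z": 35, "spin": 0, "fingers": 1}, {"x": 0, "y": 0, "z": 39, "spin": 0, "fingers": 1}, {"x": 0, "y": 0, "z": 41, "spin": 0, "fingers": 1}, {"x": 0, "y": 0, "z": 42, "spin": 0, "fingers": 1}, {"x": 0, "y": 0, "z": 42, "spin": 0, "fingers": 1}]'

```text
clock: 16.85
eef_pos: [0.514, -0.1979, 0.1132]
tool_rot: [0.058, 0.998, -0.0, 0.0]
ft_force: [0.2, -0.2, -1.6]
grip_width: 0.0217
grasp_force: 61.7
```

>>> jog_arm --motion '[{"x": 0, "y": 0, "z": 0.6, "spin": 0, "fingers": 1}, {"x": 0, "y": 0, "z": 0.6, "spin": 0, "fingers": 1}]'

```text
clock: 17.1
eef_pos: [0.5139, -0.1978, 0.1125]
tool_rot: [0.058, 0.998, -0.0, 0.0]
ft_force: [0.5, 0.4, -2.5]
grip_width: 0.0213
grasp_force: 61.7
```

>>> jog_arm --motion '[{"x": 0, "y": 0, "z": 0.5, "spin": 0, "fingers": 1}, {"x": 0, "y": 0, "z": 0.5, "spin": 0, "fingers": 1}]'

```text
clock: 17.35
eef_pos: [0.5138, -0.1978, 0.112]
tool_rot: [0.058, 0.998, -0.0, 0.0]
ft_force: [-0.1, 0.2, -0.5]
grip_width: 0.0213
grasp_force: 61.8
```

>>> jog_arm --motion '[{"x": 0, "y": 0, "z": 0.4, "spin": 0, "fingers": 1}, {"x": 0, "y": 5, "z": 0.8, "spin": 0, "fingers": 1}, {"x": 0, "y": 12, "z": 1.3, "spin": 0, "fingers": 1}, {"x": 0, "y": 19, "z": 1.9, "spin": 0, "fingers": 1}, {"x": 0, "y": 26, "z": 2.4, "spin": 0, "fingers": 1}, {"x": 0, "y": 32, "z": 2.9, "spin": 0, "fingers": 1}, {"x": 0, "y": 34, "z": 3.0, "spin": 0, "fingers": 1}, {"x": 0, "y": 34, "z": 3.0, "spin": 0, "fingers": 1}]'

```text
clock: 18.35
eef_pos: [0.5178, -0.1635, 0.1088]
tool_rot: [0.057, 0.998, 0.0, 0.0]
ft_force: [-0.3, -0.1, 0.7]
grip_width: 0.0214
grasp_force: 62.0
```

>>> jog_arm --motion '[{"x": 0, "y": 5, "z": 0.4, "spin": 0, "fingers": 1}, {"x": 0, "y": 12, "z": 0.9, "spin": 0, "fingers": 1}, {"x": 0, "y": 19, "z": 1.5, "spin": 0, "fingers": 1}, {"x": 0, "y": 26, "z": 2.0, "spin": 0, "fingers": 1}, {"x": 0, "y": 32, "z": 2.5, "spin": 0, "fingers": 1}, {"x": 0, "y": 34, "z": 2.6, "spin": 0, "fingers": 1}, {"x": 0, "y": 34, "z": 2.6, "spin": 0, "fingers": 1}]'

```text
clock: 19.23
eef_pos: [0.5216, -0.1296, 0.1062]
tool_rot: [0.057, 0.998, 0.0, -0.0]
ft_force: [-0.6, -0.6, 1.0]
grip_width: 0.0216
grasp_force: 62.1
```

>>> jog_arm --motion '[{"x": 0, "y": 5, "z": 0.4, "spin": 0, "fingers": 1}, {"x": 0, "y": 12, "z": 0.9, "spin": 0, "fingers": 1}, {"x": 0, "y": 19, "z": 1.5, "spin": 0, "fingers": 1}, {"x": 0, "y": 26, "z": 2.0, "spin": 0, "fingers": 1}, {"x": 0, "y": 30, "z": 2.3, "spin": 0, "fingers": 1}, {"x": 0, "y": 30, "z": 2.3, "spin": 0, "fingers": 1}]'

```text
clock: 19.98
eef_pos: [0.5251, -0.0995, 0.1039]
tool_rot: [0.057, 0.998, 0.001, -0.0]
ft_force: [-0.2, 0.1, 2.0]
grip_width: 0.0213
grasp_force: 62.1
```

>>> jog_arm --motion '[{"x": 0, "y": -3, "z": -3, "spin": 0, "fingers": 1}, {"x": 0, "y": -4, "z": -25, "spin": 0, "fingers": 1}, {"x": 0, "y": -4, "z": -60, "spin": 0, "fingers": 1}, {"x": 0, "y": -4, "z": -92, "spin": 0, "fingers": 1}, {"x": 0, "y": -4, "z": -101, "spin": 0, "fingers": 1}, {"x": 0, "y": -4, "z": -101, "spin": 0, "fingers": 1}]'

```text
clock: 20.72
eef_pos: [0.5244, -0.1044, 0.2045]
tool_rot: [0.058, 0.998, 0.0, -0.0]
ft_force: [0.3, 0.3, -2.9]
grip_width: 0.0215
grasp_force: 61.9
```

```bash
python3 m.py w5.png
```

```text
20.775 [ 0.52388819 -0.10425949  0.2036306 ] [ 5.76727668e-02  9.98334992e-01  2.54183167e-04 -1.01505944e-03] [ 0.15006146 -0.1148782  -2.3666072 ]
[212. 228.] 250.0 [ 0.5608 -0.225 ] rack [ 0.0474 -0.1335]
[341. 223.] 246.0 [ 0.5699 -0.0871] rack [0.0406 0.0046]
[420. 216.] 356.5 [ 0.5734 -0.0032] rack [0.0345 0.0883]
[209. 187.] 428.0 [ 0.5155 -0.2182] rack [ 0.0016 -0.1319]
[426. 181.] 211.5 [0.5353 0.0043] rack [-0.0042  0.0914]
[340. 180.] 404.5 [ 0.525  -0.0839] rack [-0.0043  0.0026]
[204. 146.] 255.0 [ 0.4724 -0.2139] rack [-0.0417 -0.1325]
[428. 139.] 308.5 [0.4918 0.007 ] rack [-0.0477  0.0891]
[340. 136.] 434.0 [ 0.4818 -0.0791] rack [-0.0478  0.0024]
```

View pics/w5.png

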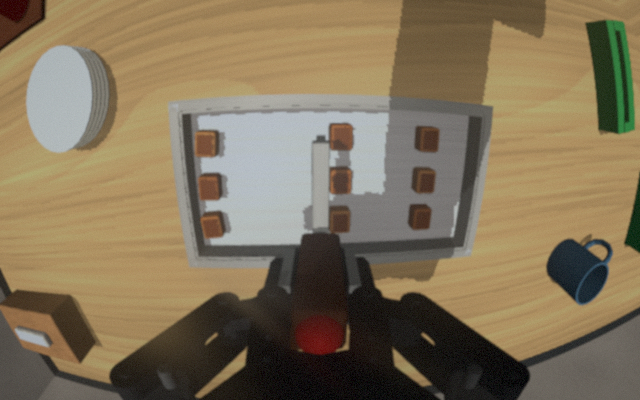

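The tray now holds three even rows of three, at columns ~208, ~340 and ~424. Returning to the stand.

>>> jog_arm --motion '[{"x": 7, "y": 18, "z": 0, "spin": -1, "fingers": 1}, {"x": 22, "y": 60, "z": 0, "spin": -3, "fingers": 1}, {"x": 40, "y": 107, "z": 0, "spin": -5, "fingers": 1}, {"x": 58, "y": 154, "z": 0, "spin": -7, "fingers": 1}, {"x": 76, "y": 202, "z": 0, "spin": -9, "fingers": 1}, {"x": 94, "y": 250, "z": 0, "spin": -11, "fingers": 1}, {"x": 112, "y": 297, "z": 0, "spin": -13, "fingers": 1}, {"x": 130, "y": 345, "z": 0, "spin": -14.5, "fingers": 1}]'

```text
clock: 21.78
eef_pos: [0.433, 0.2551, 0.2037]
tool_rot: [-0.07, 0.998, -0.0, -0.001]
ft_force: [0.8, 0.3, -2.0]
grip_width: 0.0213
grasp_force: 61.8
```

>>> jog_arm --motion '[{"x": 0, "y": 0, "z": 0, "spin": 0, "fingers": 1}, {"x": 0, "y": 0, "z": 0, "spin": 0, "fingers": 1}]'

```text
clock: 22.02
eef_pos: [0.4339, 0.2533, 0.2038]
tool_rot: [-0.07, 0.998, -0.001, -0.001]
ft_force: [-0.9, -0.5, -2.2]
grip_width: 0.0212
grasp_force: 61.8
```

```bash
cat > d.py <<'E'
from h import *
from scipy.spatial.transform import Rotation as Ro
o=readout.get_obs(); R=Ro.from_quat(o['tool_rot']).as_matrix(); T=np.array([.4127,.3400,.205])
print(o['eef_pos'], 'tool delta mm', np.round(R.T@(T-o['eef_pos'])*1000,1),'yaw y',np.degrees(np.arctan2(R[1,1],R[0,1])),'tilt',np.degrees(np.arccos(-R[2,2])),o['ft_force'])
E
python3 d.py
```

```text
[0.43387065 0.25327171 0.20384756] tool delta mm [ 8.9 88.8 -1.2] yaw y 97.98549264789132 tilt 0.15040627756680985 [-0.88296215 -0.50134064 -2.18372117]
```

>>> jog_arm --motion '[{"x": 3, "y": 30, "z": 0, "spin": 0, "fingers": 1}, {"x": 7, "y": 70, "z": 0, "spin": 0, "fingers": 1}, {"x": 9, "y": 89, "z": 0, "spin": 0, "fingers": 1}, {"x": 9, "y": 89, "z": 20, "spin": 0, "fingers": 1}, {"x": 9, "y": 89, "z": 45, "spin": 0, "fingers": 1}, {"x": 9, "y": 89, "z": 70, "spin": 0, "fingers": 1}, {"x": 9, "y": 89, "z": 75, "spin": 0, "fingers": 1}, {"x": 9, "y": 89, "z": 75, "spin": 0, "fingers": 1}]'

```text
clock: 23.02
eef_pos: [0.4143, 0.3396, 0.1301]
tool_rot: [-0.068, 0.998, -0.0, -0.0]
ft_force: [0.5, 0.4, -1.5]
grip_width: 0.0215
grasp_force: 61.7
```

```bash
python3 d.py; python3 -c "
from h import *
c=snap('wrist','w6.png')"
```

```text
[0.41431256 0.33955657 0.13005199] tool delta mm [  1.6   0.6 -74.9] yaw y 97.83046997237656 tilt 0.03128220734454984 [ 0.46614741  0.36704882 -1.4838866 ]
```

View pics/w6.png

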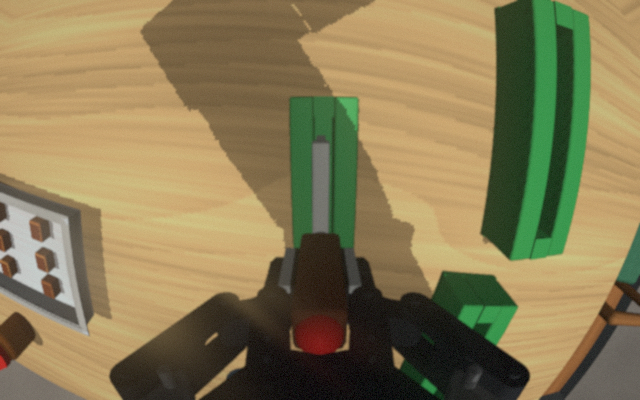

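The slot (columns 313–334, centre ~324) sits slightly right of the rake bar (centre ~321). I'm shifting about 2 mm in +y before inserting.

>>> jog_arm --motion '[{"x": 1.5, "y": 2, "z": 0, "spin": 0, "fingers": 1}, {"x": 1.5, "y": 2, "z": 10, "spin": 0, "fingers": 1}, {"x": 1.5, "y": 2, "z": 20, "spin": 0, "fingers": 1}, {"x": 1.5, "y": 2, "z": 28, "spin": 0, "fingers": 1}, {"x": 1.5, "y": 2, "z": 34, "spin": 0, "fingers": 1}, {"x": 1.5, "y": 2, "z": 40, "spin": 0, "fingers": 1}, {"x": 1.5, "y": 2, "z": 40, "spin": 0, "fingers": 1}]'

```text
clock: 23.95
eef_pos: [0.4119, 0.3417, 0.0893]
tool_rot: [-0.069, 0.998, -0.0, -0.0]
ft_force: [0.1, 0.4, -1.6]
grip_width: 0.0209
grasp_force: 61.7
```

>>> jog_arm --motion '[{"x": 0, "y": 0, "z": 4, "spin": 0, "fingers": 1}, {"x": 0, "y": 0, "z": 8, "spin": 0, "fingers": 1}, {"x": 0, "y": 0, "z": 11, "spin": 0, "fingers": 1}, {"x": 0, "y": 0, "z": 13, "spin": 0, "fingers": 1}, {"x": 0, "y": 0, "z": 13, "spin": 0, "fingers": 1}]'

```text
clock: 24.58
eef_pos: [0.4122, 0.3419, 0.0768]
tool_rot: [-0.069, 0.998, -0.0, -0.0]
ft_force: [-0.5, 0.3, -2.0]
grip_width: 0.0212
grasp_force: 61.8
```

>>> jog_arm --motion '[{"x": 0, "y": 0, "z": 1, "spin": 0, "fingers": 1}, {"x": 0, "y": 0, "z": 1.5, "spin": 0, "fingers": 1}, {"x": 0, "y": 0, "z": 1.5, "spin": 0, "fingers": 1}]'

```text
clock: 24.95
eef_pos: [0.4123, 0.3421, 0.0757]
tool_rot: [-0.069, 0.998, 0.0, 0.0]
ft_force: [-0.4, -0.7, 1.2]
grip_width: 0.0212
grasp_force: 62.2
```

Seated, with about 3 N of support at the original pick height. Releasing and retreating.

>>> jog_arm --motion '[{"x": 0, "y": 0, "z": 0, "spin": 0, "fingers": 0.3}, {"x": 0, "y": 0, "z": 0, "spin": 0, "fingers": -1}, {"x": 0, "y": 0, "z": 0, "spin": 0, "fingers": -1}, {"x": 0, "y": 0, "z": 0, "spin": 0, "fingers": -1}, {"x": 0, "y": 0, "z": 0, "spin": 0, "fingers": -1}, {"x": 0, "y": 0, "z": 0, "spin": 0, "fingers": -1}]'

```text
clock: 25.7
eef_pos: [0.4122, 0.342, 0.0754]
tool_rot: [-0.069, 0.998, -0.0, -0.0]
ft_force: [0.6, 0.3, -0.3]
grip_width: 0.0856
grasp_force: 0.0
```

>>> jog_arm --motion '[{"x": 0, "y": 0, "z": -15, "spin": 0, "fingers": -1}, {"x": 0, "y": 0, "z": -45, "spin": 0, "fingers": -1}, {"x": 0, "y": 0, "z": -80, "spin": 0, "fingers": -1}, {"x": 0, "y": 0, "z": -115, "spin": 0, "fingers": -1}, {"x": 0, "y": 0, "z": -140, "spin": 0, "fingers": -1}, {"x": 0, "y": 0, "z": -140, "spin": 0, "fingers": -1}, {"x": 0, "y": 0, "z": -140, "spin": 0, "fingers": -1}, {"x": 0, "y": 0, "z": -140, "spin": 0, "fingers": -1}]'

```text
clock: 26.7
eef_pos: [0.4116, 0.3414, 0.2142]
tool_rot: [-0.069, 0.998, -0.001, -0.001]
ft_force: [0.4, -0.7, 1.2]
grip_width: 0.0852
grasp_force: 0.0
```

```bash
python3 -c "
from h import *
c=snap('wrist','w7.png')
o=readout.get_obs();print(o['eef_pos'],o['grip_width'])"
```

```text
[0.41163645 0.34150904 0.21416412] 0.0854632547766075
```

View pics/w7.png

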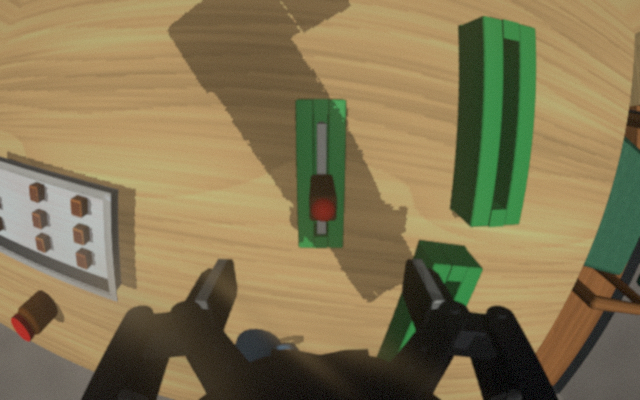

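The rake stands upright and fully down in its slot (knob at (323,207)), the gripper is clear, and the rusks are spread out.

```bash
python3 -c "
from workcell import bot
print(bot.job_done())"
```

```text
the job is handed in; nothing more can be done
None
```

The rusks are spread three to each third of the tray, the rake is back upright in its stand and let go, and the job was handed in after about 27 s of robot time; no verdict was returned.

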